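Find the binding idler pulley and take it off the test board

ROBOT

A 6-joint arm with a two-finger parallel gripper is mounted at the origin on a cart in front of the work surface, level with it; the furniture and walls round the work are solid. World frame = base frame: x ahead of the robot, y to its left, z up, the work surface at z = 0. Lengths are in mm, angles in rad, forces in N, time in s.
With the tool pointing down it reaches from about 300 to 850 mm from the base axis. Payload 5.4 kg.
Tool frame: the origin (TCP) lies between the finger pads; the fingertips stand 8 mm ahead of it and the grasp point (between the pads) lies 11 mm behind it (manip.tcp_to_tips is the distance from the TCP to the fingertips, in mm); z points along the fingers, x is the direction in which the jaws open and shut, and the axes are right-handed (so a half turn about z gives the same grasp; the last joint's range is limited). The gripper opens to 85 mm and grips with 20 to 120 N. Pads are 22 mm wide; open, the fingers measure 114 mm over their backs; the gripper's body (76 mm by 85 mm) begins 54 mm behind the grasp point. The pads swing forward as they close: fully open they stand 13 mm farther back than shut.
Start: joints at [0.917, 0.158, 1.597, -0, 1.386, -0.21], TCP at [246.897, 519.276, 239.299] pointing down, gripper open.
Joint ranges: [-2.91, 2.91], [-0.94, 2.29], [0.18, 2.7], [-1.29, 4.43], [0.17, 2.64], [-3, 3]. Speed limits (rad/s): [2.57, 2.57, 3.14, 3.14, 3.14, 3.14].

INTERFACE

Orientations are given as a unit quaternion [w, x, y, z].
In Python, from workcell import manip, viewer, order gives the robot as it stands.
- The arm moves only by the tool play_rows, never from a script. Its argument "commands" is a list of rows, each a list of 3 entries, a list of its own where there are three numbers: the opening, from -1 (shut) to 1 (fully open), so that 0 is half open, then the shift along the world's x, y, z normalised to -1 to 1, where 1 is 20 cm, then the turn about the world's z normalised to -1 to 1, where 1 is 0.5 rad. In form: [[fingers, [tx, ty, tz], roll], ...]. A call has 1 to 20 rows; each row is the pose to reach, as a shift and turn from the pose commanded when the call began; what a row does not reach only later rows make up. A row lasts 1/12 s, in which the tool goes at most 41.7 mm and 7.16 degrees, less where a joint would pass 70% of its speed; a pose out of reach is approached as far as the arm can. A call with a number of a shift or a turn outside -1 to 1 is refused whole. A call with a gripper value outside its range is refused whole. The fingers move at their own pace and stop on an object; "force" is the grip in N (left out, the last holds). Time passes only in rows, so rows that repeat a pose let the fingers close. It gives the time, the measured TCP pose, the force and the opening at its end, in the units of the state.
- manip.sense(): the state, without advancing time (a new reading comes with each control period).
- viewer.get_image(name): name is "side" or "top" or "wrist"; returns a dict with "img" (420x560x3 uint8, blue, green, red), "range_z" (420x560 float32, mm along the optical axis (not along the pixel's ray), 0 where there is no reading), "camera_matrix" (3x3 intrinsics, pixels), "T" (4x4, takes a point from camera to world coordinates); the wrist camera has in their place "tool_from_camera" (4x4, takes a point from camera to tool coordinates, whose origin is the TCP and whose axes are the tool frame's). Camera axes: x right, y down, z forward; pixel columns grow to the right and rows downward; lengths in mm; the calibration is good to about 2 mm. A picture is of the moment at which its call begins: read the wrist's pose just before it.
- order.hand_in(): hands the job in, once; it reports no verdict.
The state is a dict: "clock": time; "joints": joint angles; "joint_velocities": joint speeds; "joint_efforts": joint torques, N m; "ee_pos": TCP position; "tcp_rot": TCP orientation; "force": force on the tool from outside, world axes, zero at the start; "torque": the same for the moment, N m; "width": finger opening in mm.
Only numpy, scipy, OpenCV 4.12 (cv2) and the standard library are available. Lean on these libraries where they do the work, as an engineer would, in place of code of your own. Each camera call takes 0.05 s, during which the arm holds its last target.

TASK

Two like idler pulleys are latched down on the plywood test board; one runs free, the other binds. With the latch still shut, spin both wheels by their pegs (an eighth of a turn or more) to feel or see which one drags and does not run on, then turn the winged latch between them fully open without knocking the upright guard plate beside its wings, and set the binding pulley upright in the empty card tray. Leave the free-running pulley in its place, turn the latch shut again to hold it, and do not disturb the other things on the bench.

Things in the scene. Friction and masses are not known exactly. Their poses are not given: they have to be found in the camera images.
- board: Plywood test board fixed to the bench, 170 x 310 x 15 mm (x, y, z), origin at the centre of its underside. On its top, at y = +100 and -100 mm, are the two places for the pulleys, each inside four locating pins 8 mm thick and 6 mm high with 2 mm of play. The latch axis is at its centre.
- place_left (a point): Centre of the place at the board's +y end, on its top surface, between the four pins; a pulley standing there has its origin here.
- place_right (a point): The same for the place at the board's -y end.
- guard: Fixed aluminium guard plate, 5 mm thick, 85 mm wide, upright on the +x side of the latch, its face 32 mm from the latch axis, its top 77 mm above the bench. The wing ends, 25 mm from the axis, sweep past it with 7 mm to spare; the wings rise 32 mm above its top, so grip their upper 25 mm. Same origin and axes as the board.
- latch (a joint): Angle of the winged latch at the board's centre, 0 to 1.45 rad with stops, counter-clockwise from above positive; stays where left (about 0.04 N m to turn). At 0 (shut) its 160 mm bar and the wings lie along the board's y axis and the bar's ends reach 16 mm over both pulleys' feet, 2 mm above them, so they cannot be lifted. Above 1.1 rad: fully open, both free.
- latch_grip (a point): On the latch axis, 10 mm below the top of the wings: the height to grip. The two black wings are one upright flat blade 50 mm long, 10 mm thick, with a notch 8 mm wide and 16 mm deep in the middle of its top edge; its top is 109 mm and its lower edge 67 mm above the bench; the blade's length lies along the bar.
- latch_wing_end (a point): End of one wing (the +y one when shut), 25 mm from the axis, at the same height as latch_grip.
- idler_1: One of two like loose idler pulleys (0.7 kg), on either place of the board; one of them binds, which cannot be seen. Origin: centre of the underside, z up. Round steel foot 72 mm across, 8 mm thick; column 30 mm thick (38 mm low down) up to 46 mm; wheel 88 mm across, from 46 to 60 mm height, turning about the vertical axis, with a central hub boss and an upright finger peg on top.
- idler_2: The other of two like loose idler pulleys (0.7 kg), on either place of the board; one of them binds, which cannot be seen. Origin: centre of the underside, z up. Round steel foot 72 mm across, 8 mm thick; column 30 mm thick (38 mm low down) up to 46 mm; wheel 88 mm across, from 46 to 60 mm height, turning about the vertical axis, with a central hub boss and an upright finger peg on top.
- wheel_1 (a joint): Turning angle of the wheel of idler_1 on its column, rad, 0 at the start, counter-clockwise from above positive, unlimited and not wrapped. A free wheel flicked at 3 rad/s runs on for more than a second; a binding one (about 0.04 N m of drag, some 1 N at the peg) stops at once when it is let go.
- wheel_2 (a joint): Turning angle of the wheel of idler_2 on its column, rad, 0 at the start, counter-clockwise from above positive, unlimited and not wrapped. A free wheel flicked at 3 rad/s runs on for more than a second; a binding one (about 0.04 N m of drag, some 1 N at the peg) stops at once when it is let go.
- hub_1 (a point): Centre of the top of the hub boss of idler_1, on the wheel's axis, 84 mm above the pulley's underside. The boss is a steel square, 22 x 22 mm, 24 mm tall above the wheel's face, part of the wheel, two of its sides facing towards and away from the finger peg; good to lift the pulley by, across the other two.
- hub_2 (a point): Centre of the top of the hub boss of idler_2, on the wheel's axis, 84 mm above the pulley's underside. The boss is a steel square, 22 x 22 mm, 24 mm tall above the wheel's face, part of the wheel, two of its sides facing towards and away from the finger peg; good to lift the pulley by, across the other two.
- pin_1 (a point): Centre of the top of the finger peg of idler_1: a black upright peg 12 mm thick and 26 mm tall standing on the wheel 36 mm from its axis, top 86 mm above the pulley's underside. It can point any way at the start.
- pin_2 (a point): Centre of the top of the finger peg of idler_2: a black upright peg 12 mm thick and 26 mm tall standing on the wheel 36 mm from its axis, top 86 mm above the pulley's underside. It can point any way at the start.
- tray: Empty open card tray fixed on the bench, 105 x 150 x 45 mm (x, y, z of its frame), walls 2 mm, inner floor 2 mm up; origin at the centre of its underside.
- oil_bottle: Bystander: small bottle 36 mm across, 107 mm tall, origin under its centre.
- side_tin: Bystander: open metal tin 68 mm across, 56 mm tall, origin under its centre.
- pliers: Bystander: pliers lying flat, 171 x 41 x 14 mm, origin under their centre.
- spool: Bystander: spool 58 mm across, 40 mm tall, origin under its centre.
There are look-alikes about, which are no part of the job. What is shaped like the idler_2 but red is not meant.

How it is judged (in metres and radians):
On the way, in this order (a step that is already met when the one before it is completed fails the run):
1. a first wheel has been turned by more than 0.7 rad (((value of joint wheel_1 above 0.7 rad or value of joint wheel_1 below -0.7 rad) or (value of joint wheel_2 above 0.7 rad or value of joint wheel_2 below -0.7 rad))).
2. both wheels have been turned by more than 0.7 rad from the start ((value of joint wheel_1 above 0.7 rad or value of joint wheel_1 below -0.7 rad) and (value of joint wheel_2 above 0.7 rad or value of joint wheel_2 below -0.7 rad)).
3. the latch is open (above 1.1 rad) (value of joint latch above 1.1 rad), for 0.1 s.
4. the binding pulley stands upright in the tray, released (x of idler_2 in the frame of tray between -0.05 and 0.05 m and y of idler_2 in the frame of tray between -0.075 and 0.075 m and z of idler_2 in the frame of tray below 0.008 m and angle between idler_2's own z axis and vertical below 0.1 rad and contact force between the fingers and idler_2 below 0.1 N and linear speed of idler_2 below 0.02 m/s), for 0.2 s.
At the end, for the whole second after the job is handed in: The latch is shut again (below 0.3 rad), the binding pulley stands upright (within 0.1 rad), released and at rest on the tray's floor, and the free-running one stands upright in a place of the board (origin within 8 mm of its centre) (all of step 4 and value of joint latch below 0.3 rad and (distance between idler_1 and place_left below 0.008 m or distance between idler_1 and place_right below 0.008 m) and angle between idler_1's own z axis and vertical below 0.05 rad); the robot touches nothing.
It fails at once if the free-running pulley is lifted off the board (by more than 15 mm) (z of idler_1 in the frame of board above 0.03 m).
It fails at once if the robot knocks the guard plate (more than 10 N) (contact force between any of the fingers, the arm and guard above 10 N).
It fails at once if a bystander (bottle, tin, pliers or spool) is moved by more than 30 mm (distance of any of oil_bottle, side_tin, pliers, spool from where it was at the start of the episode above 0.03 m).
It also fails if it takes over 72 s, if anything falls off the work surface, if the arm or the gripper's body presses on something with over 40 N, if the wrist force passes 120 N, or if a joint passes its speed limit or range.

## Working session

There is one attempt and no reset: what is moved stays moved. The work goes in short steps, Python scripts to look and compute and a tool call to move; the robot and the scene stay as the last step left them, time stands still between calls to the robot, and variables do not carry over. Pictures are saved under pics/ and viewed, and the job is handed in when it is done.

Besides the shell and the picture viewer there is one more tool, called after ">>>" as name(argument=value, ...), one argument or row to a line, values as JSON. play_rows: Moves the arm, as the interface text tells. Its arguments: {"type":"object","properties":{"commands":{"type":"array","items":{"type":"array"}},"force":{"type":"number"}},"required":["commands"]}

```bash
ls; mkdir -p pics; cat > h.py <<'E'
from workcell import manip, viewer, order
import numpy as np, cv2
def grab(n,tag):
    d=viewer.get_image(n); cv2.imwrite(f'pics/{tag}.png',d['img']); np.savez(f'pics/{tag}.npz',**{k:v for k,v in d.items()}); return d
def world(d,u,v,z=None):
    K=d['camera_matrix'];T=d['T']
    r=np.array([(u-K[0,2])/K[0,0],(v-K[1,2])/K[1,1],1.])
    if z is None: p=r*d['range_z'][int(v),int(u)]; return (T@np.r_[p,1])[:3]
    o=T[:3,3];w=T[:3,:3]@r; return o+w*(z-o[2])/w[2]
def cloud(d):
    K=d['camera_matrix'];T=d['T'];Z=d['range_z']
    v,u=np.mgrid[:Z.shape[0],:Z.shape[1]]
    P=np.stack([(u-K[0,2])/K[0,0]*Z,(v-K[1,2])/K[1,1]*Z,Z],-1)
    W=P@T[:3,:3].T+T[:3,3]; W[Z==0]=np.nan; return W
E
python3 - <<'E'
from h import *
s=manip.sense(); print(s)
for n in('side','top','wrist'):
    d=grab(n,n+'0'); print(n,d['camera_matrix'].tolist(), d.get('T',d.get('tool_from_camera')).round(3).tolist())
E
```

```text
pics
{'clock': 0.0, 'joints': array([ 9.16933081e-01,  1.59042536e-01,  1.59826167e+00,  1.21324884e-05,
        1.38619574e+00, -2.10089179e-01]), 'joint_velocities': array([-0.00054275, -0.00026963,  0.00020681, -0.00189085, -0.00242136,
       -0.00054225]), 'joint_efforts': array([-1.54766560e-03, -3.95988500e+01, -3.31436455e+01, -2.84016451e-04,
        8.03220406e-03,  2.19117865e-06]), 'ee_pos': array([246.51716702, 518.81667148, 238.30580188]), 'tcp_rot': array([ 3.24473921e-04,  8.45385042e-01,  5.34156551e-01, -8.96770658e-04]), 'force': array([ 0.51808921,  0.02576891, -0.62119692]), 'torque': array([ 0.01320566, -0.00609294, -0.0009261 ]), 'width': 85.42138643223757}
side [[393.8784881137896, 0.0, 279.6514315457073], [0.0, 393.8784881137896, 214.73116151885904], [0.0, 0.0, 1.0]] [[-1.0, -0.018, -0.007, 626.781], [-0.003, 0.509, -0.861, 989.45], [0.019, -0.861, -0.508, 708.39], [0.0, 0.0, 0.0, 1.0]]
top [[466.27839686323944, 0.0, 290.6099727293088], [0.0, 466.27839686323944, 208.12121553279786], [0.0, 0.0, 1.0]] [[-0.017, -0.987, 0.162, 430.901], [-1.0, 0.015, -0.016, -48.48], [0.013, -0.162, -0.987, 1241.47], [0.0, 0.0, 0.0, 1.0]]
wrist [[307.90653098827994, 0.0, 279.7181638949619], [0.0, 307.90653098827994, 209.2473839581564], [0.0, 0.0, 1.0]] [[1.0, 0.0, 0.0, -0.748], [-0.0, 0.948, 0.318, -81.932], [0.0, -0.318, 0.948, -134.023], [0.0, 0.0, 0.0, 1.0]]
```

View pics/top0.png

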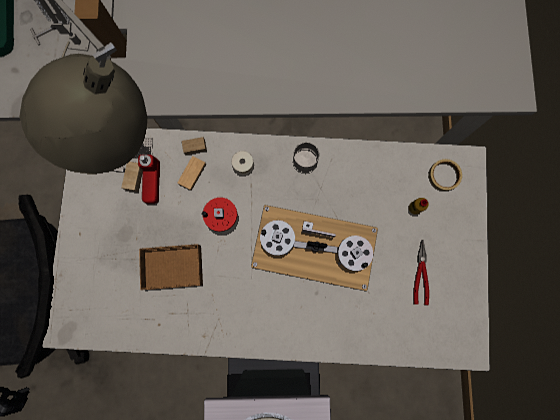

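View pics/side0.png

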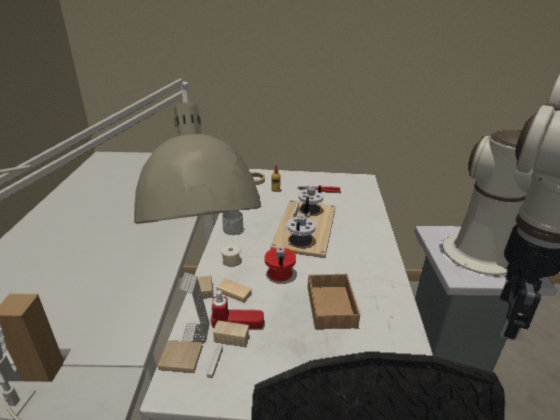

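Top view: the white pulleys are at (277,238) and (355,252) on the board, with the latch at (316,246) between them. The red look-alike at (220,215) isn't meant. The tray is at (171,268). Next, a close crop and measurements.

```bash
python3 - <<'E'
from h import *
d=dict(np.load('pics/top0.npz')); 
c=d['img'][195:300,190:390]; cv2.imwrite('pics/crop0.png',cv2.resize(c,None,fx=4,fy=4,interpolation=cv2.INTER_CUBIC))
W=cloud(d)
for n,u,v in [('boss L',277,238),('boss R',355,252),('red',219,213),('latch',316,247),('tray',171,268),('lamp',80,110),('oil',420,205),('tin',306,157),('plier',422,270),('spool',242,162)]:
    print(n,W[v,u].round(1))
# board height map
for z0,z1,nm in [(10,20,'board'),(68,82,'wheel'),(85,115,'tall')]:
    m=(W[...,2]>z0)&(W[...,2]<z1); m[:195]=0;m[300:]=0;m[:,:245]=0;m[:,390:]=0
    q=W[m]; print(nm,len(q),np.nanmin(q,0).round(),np.nanmax(q,0).round())
E
```

```text
boss L [544.5 -32.1 101.1]
boss R [ 506.8 -221.7  105.3]
red [610.4 111.8  90. ]
latch [ 522.5 -128.7   80.1]
tray [479.6 248.7   2.5]
lamp [738.7 304.4 459.6]
oil [ 625.4 -396.7   76. ]
tin [ 7.767e+02 -1.132e+02 -6.000e-01]
plier [ 463.1 -411.     9.6]
spool [7.648e+02 6.250e+01 1.000e-01]
board 4935 [ 414. -297.   10.] [642.  38.  20.]
wheel 1789 [ 464. -270.   68.] [591.  11.  82.]
tall 307 [ 470. -251.   85.] [565.   7. 113.]
```

View pics/crop0.png

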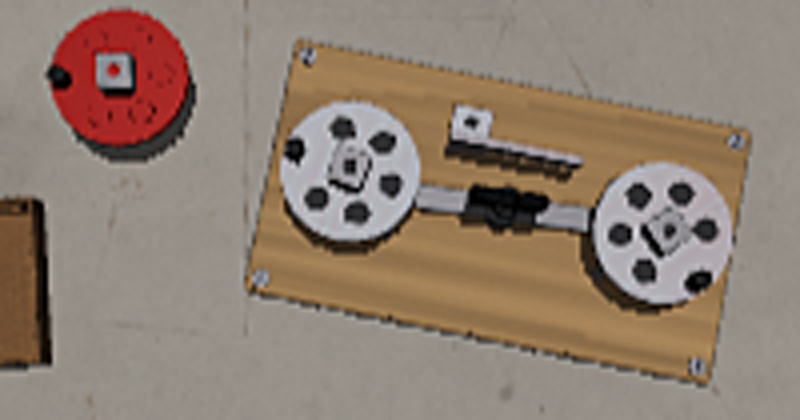

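```bash
python3 - <<'E'
from h import *
d=dict(np.load('pics/top0.npz')); f=lambda u,v:(190+(u-1.5)/4,195+(v-1.5)/4)
P=np.array([world(d,*f(*c),15)[:2] for c in [(297,40),(750,130),(707,383),(247,292)]])
print(P.round(1), 'c',P.mean(0).round(1)); e=(P[0]-P[1]+P[3]-P[2])/2; print('len',np.linalg.norm(e),'yaw',np.arctan2(-e[0],e[1]))
yaw=np.arctan2(-e[0],e[1]); c=P.mean(0); ex=np.array([np.cos(yaw),np.sin(yaw)]); ey=np.array([-np.sin(yaw),np.cos(yaw)])
print('places',c+100*ey,c-100*ey)
for n,u,v,z in [('bossL',351,160,99),('bossR',670,229,99),('pegL',294,146,101),('pegR',697,279,101),('wheelL',350,170,75),('wheelR',662,233,75)]: print(n,world(d,*f(u,v),z)[:2].round(1))
W=cloud(d)
# wheel fit by depth
for nm,u0,u1 in (('L',250,300),('R',330,385)):
    m=np.zeros(W.shape[:2],bool); m[205:285,u0:u1]=1
    m&=(abs(W[...,2]-75)<6)&(d['img'].min(-1)>110)
    q=np.argwhere(m)[:,::-1].astype(np.float32); (cx,cy),r=cv2.minEnclosingCircle(q); print(nm,cx,cy,r,world(d,cx,cy,75).round(1))
# tray
m=(W[...,2]>38)&(W[...,2]<52); m[:235]=0;m[300:]=0;m[:,:130]=0;m[:,210:]=0
q=W[m][:,:2].astype(np.float32); print('tray',len(q),cv2.minAreaRect(q))
for z in (45,):
  print([world(d,*p,z)[:2].round(1) for p in [(140,248),(200,246),(202,284),(143,290)]])
E
```

```text
[[ 642.9    3. ]
 [ 577.8 -297. ]
 [ 413.  -261.2]
 [ 476.6   36.9]] c [ 527.6 -129.6]
len 305.820591756314 yaw -0.211954264183777
places [548.5970873  -31.81265233] [ 506.52292103 -227.33698465]
bossL [553.  -33.1]
bossR [ 507.5 -227.9]
pegL [561.9   1.7]
pegR [ 476.7 -242.9]
wheelL [549.3 -32.1]
wheelR [ 506.7 -226.6]
L 277.0 237.5 17.356653213500977 [548.3 -31.8  75. ]
R 349.5847473144531 248.88983154296875 24.602319717407227 [ 516.8 -213.1   75. ]
tray 321 ((481.43896484375, 243.6104736328125), (105.18743896484375, 151.5065155029297), 3.5344185829162598)
[array([530. , 318.7]), array([532.6, 165.9]), array([436.5, 159.5]), array([424.1, 307.5])]
```

>>> play_rows(
  commands=[
    [1, [0.45, -1, 0.2], -0.9],
    [1, [0.45, -1, 0.2], -0.9],
    [1, [0.45, -1, 0.2], -0.9],
    [1, [0.45, -1, 0.2], -0.9],
    [1, [0.45, -1, 0.2], -0.9],
    [1, [0.45, -1, 0.2], -0.9],
  ],
)

```text
clock: 0.65
ee_pos: [338.6, 315.8, 280.3]
tcp_rot: [0.001, 0.944, 0.33, 0.001]
force: [-0.8, 0.1, 0.2]
width: 85.3
```

>>> play_rows(
  commands=[
    [1, [0.45, -1, 0.1], -0.9],
    [1, [0.45, -1, 0.1], -0.9],
    [1, [0.45, -1, 0.1], -0.9],
    [1, [0.45, -1, 0.1], -0.9],
    [1, [0.45, -1, 0.1], -0.9],
    [1, [0.45, -1, 0.1], -0.9],
  ],
)

```text
clock: 1.15
ee_pos: [428.6, 114.8, 299.7]
tcp_rot: [0.001, 0.994, 0.111, 0.001]
force: [-0.1, 1.1, 0.6]
width: 85.2
```

>>> play_rows(
  commands=[
    [0, [0.5, -1, 0], -0.88],
    [-1, [0.5, -1, 0], -0.88],
    [-1, [0.5, -1, 0], -0.88],
    [-1, [0.5, -1, 0], -0.88],
    [-1, [0.5, -1, 0], -0.88],
    [-1, [0.5, -1, 0], -0.88],
    [-1, [0.5, -1, 0], -0.88],
    [-1, [0.5, -1, 0], -0.88],
    [-1, [0.5, -1, 0], -0.88],
  ],
)

```text
clock: 1.9
ee_pos: [526.4, -79.4, 299.2]
tcp_rot: [-0.0, 0.994, -0.106, -0.0]
force: [1.0, 0.4, 0.2]
width: -0.0
```

```bash
python3 - <<'E'
from h import *
s=manip.sense(); print(s['clock'],s['ee_pos'],s['tcp_rot'],s['width'],s['force'],manip.tcp_to_tips if not callable(manip.tcp_to_tips) else manip.tcp_to_tips())
d=grab('wrist','w1'); np.savez('pics/w1s.npz',**s)
E
```

```text
1.9 [526.39952657 -79.40313121 299.15086579] [-3.84408417e-04  9.94394469e-01 -1.05732448e-01 -3.76745695e-04] -0.03297963291502692 [0.97299887 0.39922717 0.18935324] 8.0
```

View pics/w1.png

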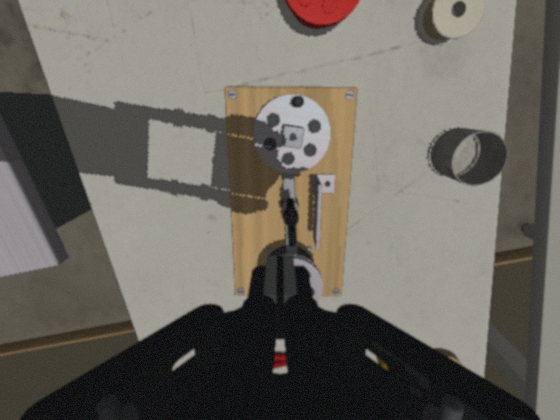

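Wrist view: left pulley's hub at (292,137), with its peg at (297,101). The latch blade is at about (290,211) and the guard at about (320,215). I'll measure these more exactly.

```bash
cat >> h.py <<'E'
from scipy.spatial.transform import Rotation as R
def wr(tag):
    s=manip.sense(); d=grab('wrist',tag)
    M=np.eye(4); q=s['tcp_rot']; M[:3,:3]=R.from_quat([q[1],q[2],q[3],q[0]]).as_matrix(); M[:3,3]=s['ee_pos']
    d['T']=M@d['tool_from_camera']; return d
def crop(d,u0,u1,v0,v1,f,name): cv2.imwrite(f'pics/{name}.png',cv2.resize(d['img'][v0:v1,u0:u1],None,fx=f,fy=f,interpolation=cv2.INTER_CUBIC))
E
python3 - <<'E'
from h import *
d=wr('w2'); crop(d,220,365,80,300,2.7,'w2c')
for n,u,v,z in [('hubL',292.5,136,99),('pegL',297,101.5,101),('wheelL',292.5,133,75),('bl',232,95,15),('br',349,95,15),('wing',290,211,109)]: print(n,world(d,u,v,z)[:2].round(1), cloud(d)[int(v),int(u)].round(1))
E
```

```text
hubL [550.  -32.1] [549.5 -32.   98.8]
pegL [561.2   0.8] [561.2   1.3 101.9]
wheelL [551.1 -31.1] [550.1 -29.2  96.1]
bl [486.3  26.1] [486.4  26.   15.5]
br [632.2  -5.2] [632.1  -5.2  15.2]
wing [ 531.1 -110.5] [ 531.1 -110.5  109.1]
```

View pics/w2c.png

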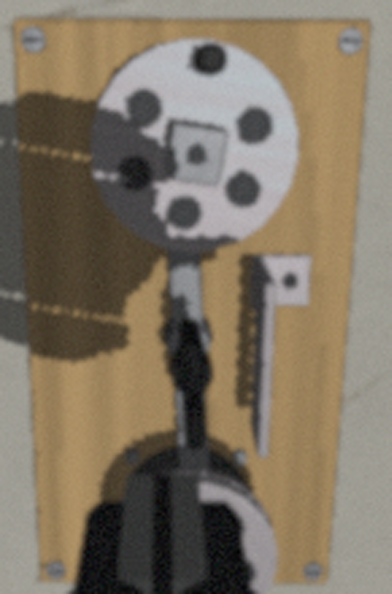

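>>> play_rows(
  commands=[
    [-1, [0.302, 0.309, -0.75], 0],
    [-1, [0.302, 0.309, -0.75], 0],
    [-1, [0.302, 0.309, -0.75], 0],
    [-1, [0.302, 0.309, -0.75], 0],
    [-1, [0.302, 0.309, -0.75], 0],
    [-1, [0.302, 0.309, -0.75], 0],
    [-1, [0.302, 0.309, -0.75], 0],
  ],
)

```text
clock: 2.58
ee_pos: [587.5, -18.4, 150.6]
tcp_rot: [0.0, 0.994, -0.106, 0.001]
force: [0.4, 0.1, 0.5]
width: -0.1
```

>>> play_rows(
  commands=[
    [-1, [0, 0, -0.15], 0],
    [-1, [0, 0, -0.3], 0],
    [-1, [0, 0, -0.3], 0],
    [-1, [0, 0, -0.3], 0],
    [-1, [-0.022, 0.044, -0.3], 0],
    [-1, [-0.054, 0.082, -0.3], 0],
    [-1, [-0.095, 0.111, -0.3], 0],
    [-1, [-0.142, 0.129, -0.3], 0],
    [-1, [-0.191, 0.135, -0.3], 0],
    [-1, [-0.241, 0.128, -0.3], 0],
    [-1, [-0.272, 0.117, -0.3], 0],
    [-1, [-0.25, 0.13, -0.12], 0],
    [-1, [-0.25, 0.1, 0.1], 0],
    [-1, [-0.25, -0.1, 0.3], 0],
    [-1, [-0.25, -0.3, 0.4], 0],
  ],
)

```text
clock: 3.83
ee_pos: [538.1, -61.6, 223.6]
tcp_rot: [0.0, 0.995, -0.104, 0.003]
force: [1.3, -0.4, 0.9]
width: -0.0
```

```bash
python3 - <<'E'
from h import *
for i in range(3):
    s=manip.sense(); print(s['clock'],s['ee_pos'])
    d=wr(f'l{i}'); t=grab('top',f't{i}')
a=[cv2.imread(f'pics/l{i}.png')[60:260,180:380] for i in range(3)]
b=[cv2.imread(f'pics/t{i}.png')[205:285,240:390] for i in range(3)]
cv2.imwrite('pics/lcmp.png',np.hstack(a)); cv2.imwrite('pics/tcmp.png',np.vstack([cv2.resize(x,None,fx=2.4,fy=2.4) for x in b]))
E
```

```text
3.8333 [538.11331967 -61.588573   223.56652586]
3.9333 [539.86122704 -66.86599919 225.29066049]
4.0333 [537.28716759 -62.85198969 220.02745593]
```

View pics/lcmp.png

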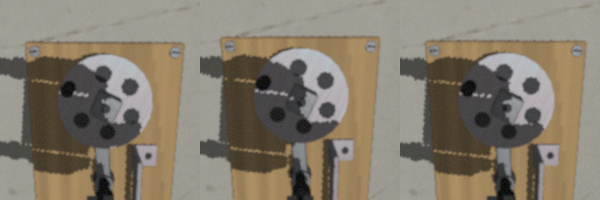

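View pics/tcmp.png

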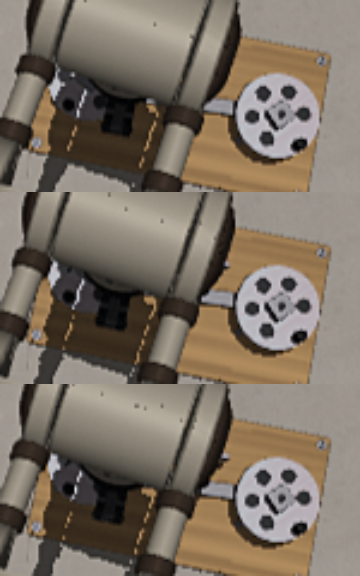

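The left wheel's peg stays at about (248,148) through all three frames. That suggests it stopped at once, so it drags. I'll measure the angle and then test the other wheel.

```bash
python3 - <<'E'
from h import *
d=wr('l3'); crop(d,220,360,80,220,4,'l3c')
for n,u,v,z in [('peg',248,148,101)]:
    p=world(d,u,v,z)[:2]; q=p-[549.5,-32]; print(p.round(1),np.hypot(*q),np.arctan2(q[1],q[0]))
s=manip.sense(); print(s['clock'],s['ee_pos'],s['force'])
E
```

```text
[521.1  -7.9] 37.286685192442796 2.438662416904618
4.1833 [536.21050291 -61.15275294 217.50949867] [0.11096591 0.19473391 0.38624178]
```

View pics/l3c.png

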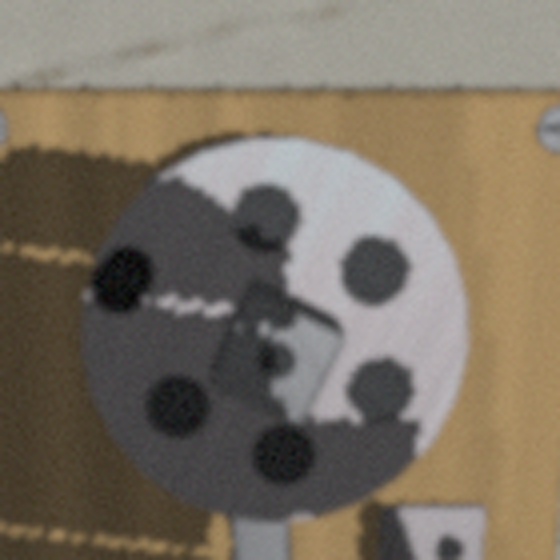

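>>> play_rows(
  commands=[
    [-1, [-0.33, -0.75, -0.44], 0],
    [-1, [-0.33, -0.75, -0.44], 0],
    [-1, [-0.33, -0.75, -0.44], 0],
    [-1, [-0.33, -0.75, -0.44], 0],
    [-1, [-0.33, -0.75, -0.44], 0],
    [-1, [-0.33, -0.75, -0.44], 0],
    [-1, [-0.33, -0.75, -0.44], 0],
    [-1, [-0.33, -0.75, -0.44], 0],
  ],
)

```text
clock: 4.85
ee_pos: [471.7, -211.2, 130.9]
tcp_rot: [-0.0, 0.994, -0.106, -0.0]
force: [0.3, 0.1, -0.1]
width: 0.1
```

```bash
python3 - <<'E'
from h import *
s=manip.sense(); b=s['ee_pos']; print(b)
for t in np.arange(2.718,4.45,.25):
    p=np.array([507,-227.8])+40*np.array([np.cos(t),np.sin(t)]); print(round(t,2),((p-b[:2])/200).round(3))
print((89-b[2])/200)
E
```

```text
[ 471.65128004 -211.17743688  130.89301851]
2.72 [-0.006 -0.001]
2.97 [-0.02  -0.049]
3.22 [-0.023 -0.098]
3.47 [-0.013 -0.147]
3.72 [ 0.009 -0.192]
3.97 [ 0.041 -0.23 ]
4.22 [ 0.082 -0.259]
-0.20946509253270462
```

>>> play_rows(
  commands=[
    [-1, [-0.008, 0, -0.1], 0],
    [-1, [-0.008, 0, -0.21], 0],
    [-1, [-0.008, 0, -0.21], 0],
    [-1, [-0.008, 0, -0.21], 0],
    [-1, [-0.02, -0.049, -0.21], 0],
    [-1, [-0.023, -0.098, -0.21], 0],
    [-1, [-0.013, -0.147, -0.21], 0],
    [-1, [0.009, -0.192, -0.21], 0],
    [-1, [0.041, -0.23, -0.21], 0],
    [-1, [0.082, -0.259, -0.21], 0],
    [-1, [0.07, -0.265, -0.1], 0],
    [-1, [0.07, -0.29, 0.1], 0],
    [-1, [0.07, -0.33, 0.3], 0],
    [-1, [0.07, -0.36, 0.45], 0],
  ],
)

```text
clock: 6.02
ee_pos: [486.2, -286.6, 225.0]
tcp_rot: [0.001, 0.994, -0.107, 0.002]
force: [1.3, 0.6, 1.0]
width: -0.2
```

```bash
python3 - <<'E'
from h import *
for i in range(4):
    s=manip.sense(); print(s['clock'],s['ee_pos'])
    d=wr(f'r{i}')
a=[cv2.imread(f'pics/r{i}.png')[40:240,180:380] for i in range(4)]
cv2.imwrite('pics/rcmp.png',np.hstack(a))
E
```

```text
6.0167 [ 486.18541898 -286.58012677  225.03649951]
6.0667 [ 488.59675781 -289.76918899  231.86726728]
6.1167 [ 488.42069495 -289.04375487  228.91834291]
6.1667 [ 487.13543556 -287.41270189  225.31024896]
```

View pics/rcmp.png

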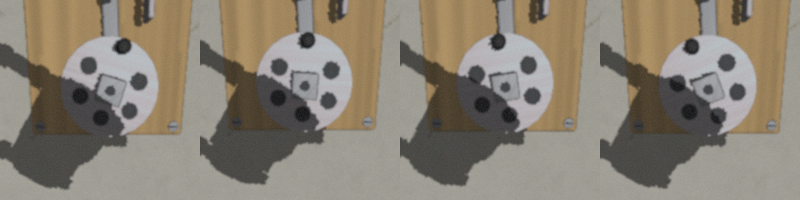

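The right wheel's peg moves (123,46)→(107,40)→(97,41)→(91,46) across the frames, so it runs on and is free. The left one binds. Next, the latch.

>>> play_rows(
  commands=[
    [-0.3, [0.205, 0.787, -0.325], 0],
    [-0.3, [0.205, 0.787, -0.325], 0],
    [-0.3, [0.205, 0.787, -0.325], 0],
    [-0.3, [0.205, 0.787, -0.325], 0],
    [-0.3, [0.205, 0.787, -0.325], 0],
    [-0.3, [0.205, 0.787, -0.325], 0],
    [-0.3, [0.205, 0.787, -0.325], 0],
    [-0.3, [0.205, 0.787, -0.325], 0],
    [-0.3, [0.205, 0.787, -0.325], 0],
  ],
)

```text
clock: 6.97
ee_pos: [526.5, -128.8, 156.6]
tcp_rot: [0.0, 0.994, -0.107, 0.001]
force: [-0.0, 0.1, -0.4]
width: 30.0
```

```bash
python3 - <<'E'
from h import *
s=manip.sense(); print(s['ee_pos'],s['tcp_rot'],s['width'])
d=wr('g0'); crop(d,160,400,100,320,3,'g0c')
E
```

```text
[ 526.5337384  -128.8443049   156.64780208] [ 3.94763453e-04  9.94228832e-01 -1.07277937e-01  5.64376765e-04] 30.008565248117918
```

View pics/g0c.png

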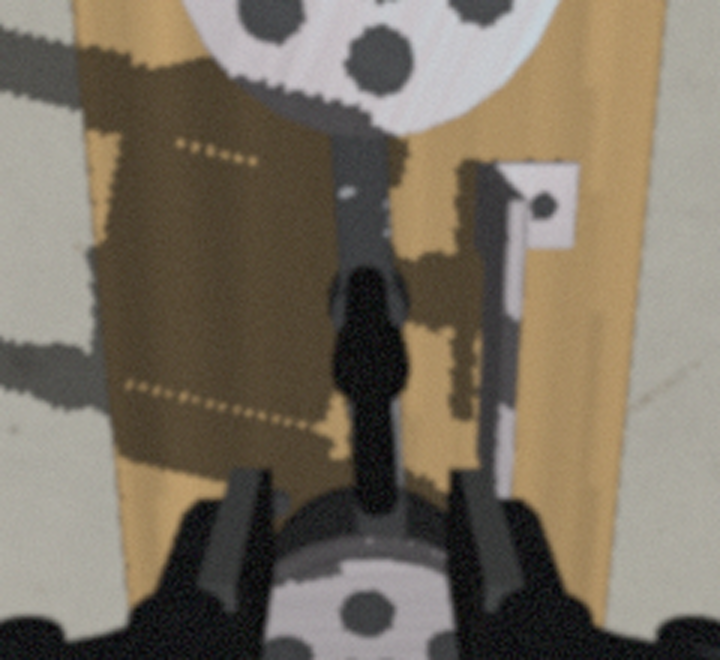

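```bash
python3 - <<'E'
from h import *
d=dict(np.load('pics/g0.npz')); s=manip.sense()
M=np.eye(4); q=s['tcp_rot']; M[:3,:3]=R.from_quat([q[1],q[2],q[3],q[0]]).as_matrix(); M[:3,3]=s['ee_pos']; d['T']=M@d['tool_from_camera']
W=cloud(d); m=(W[...,2]>103)&(W[...,2]<113); m[:185]=0;m[275:]=0;m[:,:265]=0;m[:,:300]&=True;m[:,300:]=0
q=W[m]; q=q[np.hypot(q[:,0]-528,q[:,1]+130)<35]
r=cv2.minAreaRect(q[:,:2].astype(np.float32)); print(len(q),r,q[:,2].mean()); print(s['ee_pos'])
E
```

```text
840 ((528.474853515625, -130.10494995117188), (49.451271057128906, 9.966888427734375), 81.06908416748047) 107.28687710927649
[ 526.52913684 -128.7648854   156.68471038]
```

>>> play_rows(
  commands=[
    [-0.3, [0.01, -0.006, -0.15], 0],
    [-0.3, [0.01, -0.006, -0.25], 0],
    [-0.3, [0.01, -0.006, -0.308], 0],
    [-0.3, [0.01, -0.006, -0.308], 0],
    [-1, [0.01, -0.006, -0.308], 0],
    [-1, [0.01, -0.006, -0.308], 0],
    [-1, [0.01, -0.006, -0.308], 0],
    [-1, [0.01, -0.006, -0.308], 0],
  ],
  force=30,
)

```text
clock: 7.68
ee_pos: [529.2, -129.0, 95.7]
tcp_rot: [0.001, 0.994, -0.106, 0.001]
force: [0.7, -1.8, -0.3]
width: 8.9
```

>>> play_rows(
  commands=[
    [-1, [0, 0, 0], 0.2],
    [-1, [0, 0, 0], 0.4],
    [-1, [0, 0, 0], 0.6],
    [-1, [0, 0, 0], 0.8],
    [-1, [0, 0, 0], 1],
    [-1, [0, 0, 0], 1],
  ],
)

```text
clock: 8.18
ee_pos: [528.8, -129.0, 95.7]
tcp_rot: [0.001, 0.99, 0.144, 0.0]
force: [-1.0, -3.3, 2.9]
width: 9.4
```

>>> play_rows(
  commands=[
    [-1, [0, 0, 0], 0.2],
    [-1, [0, 0, 0], 0.4],
    [-1, [0, 0, 0], 0.6],
    [-1, [0, 0, 0], 0.8],
    [-1, [0, 0, 0], 1],
    [-1, [0, 0, 0], 1],
  ],
)

```text
clock: 8.68
ee_pos: [528.5, -129.2, 95.6]
tcp_rot: [0.001, 0.924, 0.384, -0.0]
force: [-3.4, -3.4, 5.0]
width: 9.2
```

>>> play_rows(
  commands=[
    [-1, [0, 0, 0], 0.2],
    [-1, [0, 0, 0], 0.4],
    [-1, [0, 0, 0], 0.6],
    [-1, [0, 0, 0], 0.72],
    [-1, [0, 0, 0], 0.72],
    [-1, [0, 0, 0], 0.72],
  ],
)

```text
clock: 9.18
ee_pos: [528.4, -129.4, 95.7]
tcp_rot: [0.001, 0.841, 0.541, -0.001]
force: [-5.3, -4.8, 5.5]
width: 9.4
```

>>> play_rows(
  commands=[
    [-0.3, [0, 0, 0], 0],
    [-0.3, [0, 0, 0], 0],
    [-0.3, [0, 0, 0], 0],
    [-0.3, [0, 0, 0.2], 0],
    [-0.3, [0, 0, 0.4], 0],
    [-0.3, [0, 0, 0.6], 0],
    [-0.3, [0, 0, 0.6], 0],
  ],
)

```text
clock: 9.77
ee_pos: [532.9, -130.0, 223.9]
tcp_rot: [0.007, 0.84, 0.542, 0.004]
force: [-0.4, -0.4, 2.1]
width: 29.8
```

```bash
python3 - <<'E'
from h import *
s=manip.sense(); print(s['ee_pos'],s['tcp_rot'],s['width'])
d=grab('top','o0'); crop(d,240,400,200,300,5,'o0c')
d=wr('o1')
E
```

```text
[ 532.8842613  -129.97933078  223.86567891] [0.00669827 0.84027108 0.54210781 0.00433183] 29.80090526577498
```

View pics/o1.png

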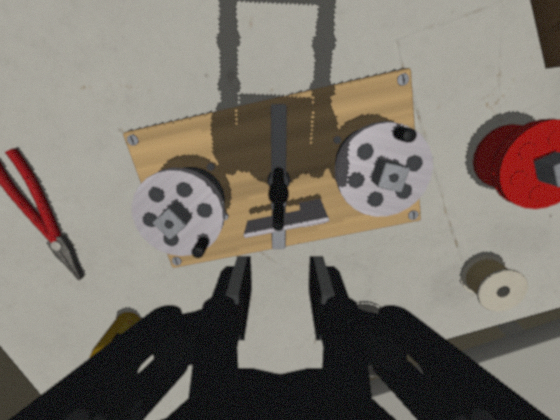

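View pics/o0c.png

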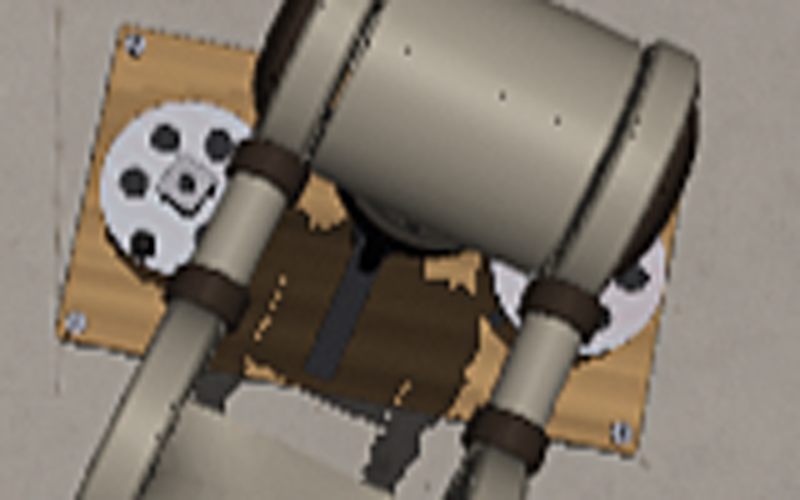

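Wrist view: the bar now lies across the board, at (280,175), so the latch is open. Left pulley's hub is at (395,178) with its peg at (404,134).

```bash
python3 - <<'E'
from h import *
d=wr('o2'); s=manip.sense(); b=s['ee_pos']; W=cloud(d); crop(d,320,450,100,230,5,'o2c')
h=W[178,395]; p=world(d,404,132,101); print('boss',h.round(1),'peg',p.round(1))
# boss top fit
m=(abs(W[...,2]-99)<5); m[:, :370]=0; m[:,425:]=0; m[:155]=0; m[210:]=0
q=W[m]; r=cv2.minAreaRect(q[:,:2].astype(np.float32)); print(len(q),r)
c=np.array(r[0]); v=p[:2]-c; print('pegang',np.arctan2(v[1],v[0]),np.hypot(*v)); print(b, 'd/200',((c-b[:2])/200).round(3)); q=s['tcp_rot']; print('yaw',2*np.arctan2(q[2],q[1]))
E
```

```text
boss [547.  -31.4  98.2] peg [513.3 -14.5 101. ]
704 ((549.4141235351562, -33.24657440185547), (22.118892669677734, 22.145030975341797), 53.30316162109375)
pegang 2.661998878060456 40.73058536678842
[ 528.43910088 -128.03224412  214.4475717 ] d/200 [0.105 0.474]
yaw 1.1462155717151654
```

View pics/o2c.png

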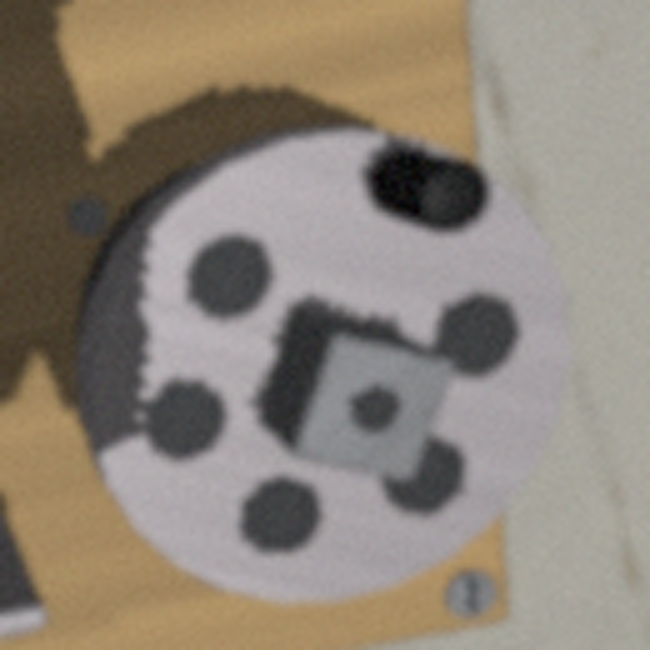

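>>> play_rows(
  commands=[
    [0.2, [0.105, 0.478, -0.2], -0.49],
    [0.2, [0.105, 0.478, -0.3], -0.49],
    [0.2, [0.105, 0.478, -0.3], -0.49],
    [0.2, [0.105, 0.478, -0.3], -0.49],
    [0.2, [0.105, 0.478, -0.3], -0.49],
    [0.2, [0.105, 0.478, -0.3], -0.49],
  ],
)

```text
clock: 10.42
ee_pos: [548.6, -32.7, 153.2]
tcp_rot: [-0.001, 0.9, 0.436, -0.001]
force: [1.6, 0.4, 0.8]
width: 51.1
```

```bash
python3 - <<'E'
from h import *
s=manip.sense(); b=s['ee_pos'];q=s['tcp_rot']; print(b,'yaw',2*np.arctan2(q[2],q[1]),s['width'],((np.array([549.4,-32.5,86])-b)/200).round(3))
E
```

```text
[548.61708057 -32.66746354 153.21506169] yaw 0.9022470717488718 51.06088597352099 [ 0.004  0.001 -0.336]
```

>>> play_rows(
  commands=[
    [0.2, [0.004, 0.001, -0.15], 0],
    [0.2, [0.004, 0.001, -0.27], 0],
    [0.2, [0.004, 0.001, -0.336], 0],
    [0.2, [0.004, 0.001, -0.336], 0],
    [-1, [0.004, 0.001, -0.336], 0],
    [-1, [0.004, 0.001, -0.336], 0],
    [-1, [0.004, 0.001, -0.336], 0],
    [-1, [0.004, 0.001, -0.336], 0],
    [-1, [0.004, 0.001, -0.336], 0],
  ],
  force=70,
)

```text
clock: 11.17
ee_pos: [551.7, -33.2, 89.4]
tcp_rot: [0.002, 0.9, 0.436, 0.001]
force: [0.5, -0.7, 5.9]
width: 20.5
```

>>> play_rows(
  commands=[
    [-1, [0, 0, 0.05], 0],
    [-1, [0, 0, 0.15], 0],
    [-1, [0, 0, 0.3], 0],
    [-1, [0, 0, 0.45], 0],
    [-1, [0, 0, 0.5], 0],
    [-1, [0, 0, 0.5], 0],
  ],
)

```text
clock: 11.67
ee_pos: [551.7, -32.8, 190.1]
tcp_rot: [0.002, 0.9, 0.436, 0.002]
force: [0.6, 0.5, -6.5]
width: 20.6
```

```bash
python3 - <<'E'
from h import *
s=manip.sense(); print(s['ee_pos'],s['tcp_rot'],s['width'],s['force'])
d=grab('side','s1'); crop(d,200,400,150,350,3,'s1c')
E
```

```text
[551.71949424 -32.84779643 190.07704766] [0.00190102 0.89996764 0.43594726 0.00214763] 20.59733020791661 [ 0.61827605  0.50505318 -6.487726  ]
```

View pics/s1c.png

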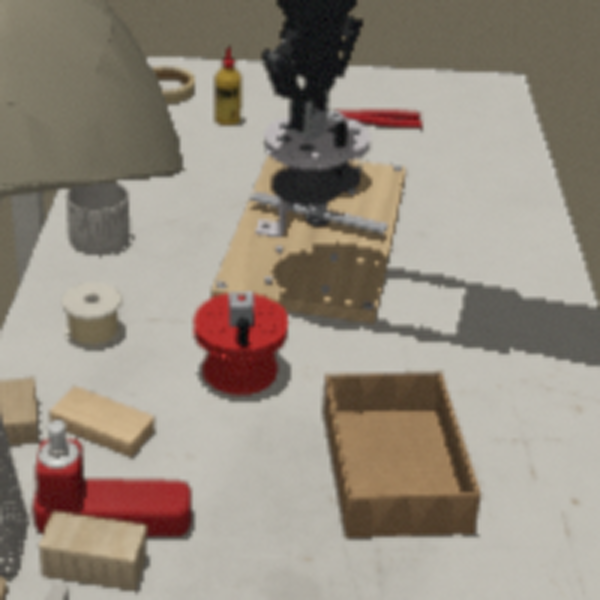

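>>> play_rows(
  commands=[
    [-1, [-0.03, 0.1, 0.05], 0],
    [-1, [-0.06, 0.25, 0.05], 0],
    [-1, [-0.1, 0.4, 0.05], 0],
    [-1, [-0.15, 0.55, 0.05], 0],
    [-1, [-0.19, 0.7, 0.05], 0],
    [-1, [-0.23, 0.85, 0.05], 0],
    [-1, [-0.27, 1, 0.05], 0],
    [-1, [-0.27, 1, 0.05], 0],
  ],
)

```text
clock: 12.38
ee_pos: [491.9, 172.3, 193.5]
tcp_rot: [-0.003, 0.899, 0.438, -0.003]
force: [-0.8, 0.1, -6.1]
width: 20.2
```

>>> play_rows(
  commands=[
    [-1, [-0.03, 0.1, 0], 0],
    [-1, [-0.06, 0.25, 0], 0],
    [-1, [-0.08, 0.35, 0], 0],
    [-1, [-0.08, 0.37, 0], 0],
    [-1, [-0.08, 0.37, 0], 0],
    [-1, [-0.08, 0.37, 0], 0],
  ],
)

```text
clock: 12.88
ee_pos: [479.0, 240.7, 195.0]
tcp_rot: [0.0, 0.9, 0.436, -0.002]
force: [-0.5, -0.4, -7.1]
width: 20.3
```

```bash
python3 - <<'E'
from h import *
s=manip.sense(); print(s['ee_pos'],s['tcp_rot'],s['width'],s['force'],((np.array([481.4,242,77])-s['ee_pos'])/200).round(3))
d=grab('side','s2'); crop(d,200,400,150,350,3,'s2c')
E
```

```text
[479.04077788 240.73131269 195.03199518] [ 8.83244713e-08  8.99902308e-01  4.36086944e-01 -2.00315918e-03] 20.34977900532335 [-0.48487448 -0.40157649 -7.0976841 ] [ 0.012  0.006 -0.59 ]
```

View pics/s2c.png

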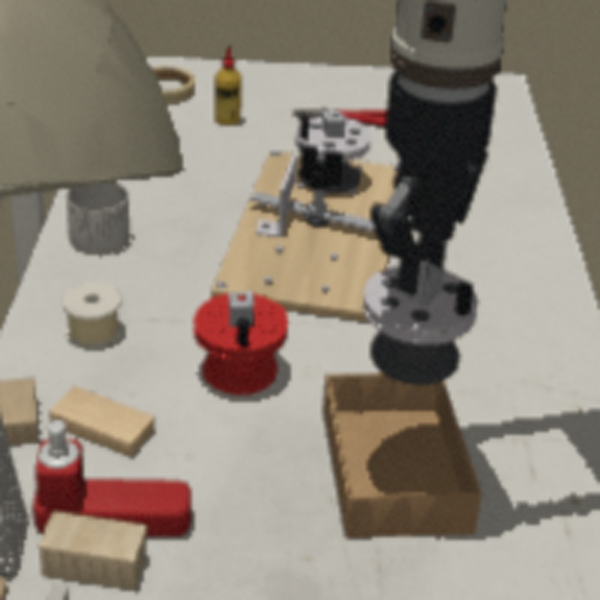

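>>> play_rows(
  commands=[
    [-1, [0.012, 0.006, -0.1], 0],
    [-1, [0.012, 0.006, -0.2], 0],
    [-1, [0.012, 0.006, -0.3], 0],
    [-1, [0.012, 0.006, -0.4], 0],
    [-1, [0.012, 0.006, -0.48], 0],
    [-1, [0.012, 0.006, -0.54], 0],
    [-1, [0.012, 0.006, -0.57], 0],
    [-1, [0.012, 0.006, -0.57], 0],
    [-1, [0.012, 0.006, -0.57], 0],
  ],
)

```text
clock: 13.68
ee_pos: [483.0, 242.4, 83.6]
tcp_rot: [0.0, 0.9, 0.436, 0.0]
force: [0.1, 0.9, -6.2]
width: 20.6
```

>>> play_rows(
  commands=[
    [-1, [0, 0, -0.015], 0],
    [-1, [0, 0, -0.03], 0],
    [-1, [0, 0, -0.03], 0],
    [-1, [0, 0, -0.03], 0],
  ],
)

```text
clock: 14.02
ee_pos: [482.5, 242.8, 77.4]
tcp_rot: [0.0, 0.9, 0.436, 0.0]
force: [0.0, 0.0, -6.8]
width: 20.5
```

>>> play_rows(
  commands=[
    [-1, [0, 0, -0.01], 0],
    [-1, [0, 0, -0.01], 0],
    [-1, [0, 0, -0.01], 0],
  ],
)

```text
clock: 14.27
ee_pos: [483.1, 243.2, 76.6]
tcp_rot: [-0.0, 0.9, 0.436, 0.001]
force: [-3.5, 2.5, 4.7]
width: 20.3
```

Contact: the vertical force went from −6.8 to +4.7 N. Releasing and rising.

>>> play_rows(
  commands=[
    [-0.6, [0, 0, 0], 0],
    [0, [0, 0, 0], 0],
    [0.3, [0, 0, 0], 0],
    [0.3, [0, 0, 0], 0],
    [0.3, [0, 0, 0], 0],
    [0.3, [0, 0, 0.05], 0],
    [0.3, [0, 0, 0.15], 0],
    [0.3, [0, 0, 0.3], 0],
    [0.3, [0, 0, 0.5], 0],
    [0.3, [0, -0.2, 0.7], 0],
    [0.3, [0, -0.4, 0.7], 0],
    [0.3, [0.05, -0.6, 0.7], 0],
    [0.3, [0.1, -0.8, 0.7], 0],
    [0.3, [0.1, -1, 0.7], 0],
    [0.3, [0.1, -1, 0.7], 0],
    [0.3, [0.1, -1, 0.7], 0],
  ],
)

```text
clock: 15.6
ee_pos: [502.9, 40.4, 216.0]
tcp_rot: [0.0, 0.901, 0.434, 0.0]
force: [0.3, -0.6, -0.8]
width: 55.8
```

```bash
python3 - <<'E'
from h import *
s=manip.sense(); q=s['tcp_rot'];print(s['ee_pos'],2*np.arctan2(q[2],q[1]),s['width'])
d=grab('side','s3'); crop(d,200,400,150,350,3,'s3c')
t=grab('top','t5'); W=cloud(t); m=(abs(W[...,2]-62)<5); m[:,:130]=0;m[:,215:]=0;m[:230]=0;m[300:]=0
q=W[m]; print(len(q),q.min(0),q.max(0), cv2.minEnclosingCircle(q[:,:2].astype(np.float32)))
A=np.c_[q[:,:2],np.ones(len(q))]; print('plane',np.linalg.lstsq(A,q[:,2],rcond=None)[0])
E
```

```text
[502.8822249   40.42609269 215.98594358] 0.8974410422829667 55.77638119756786
744 [437.72831758 207.09968135  57.04229974] [522.63736701 288.32739353  66.91230387] ((479.7627868652344, 245.5703887939453), 44.153507232666016)
plane [-4.82662007e-03 -3.88912991e-03  6.55555732e+01]
```

View pics/s3c.png

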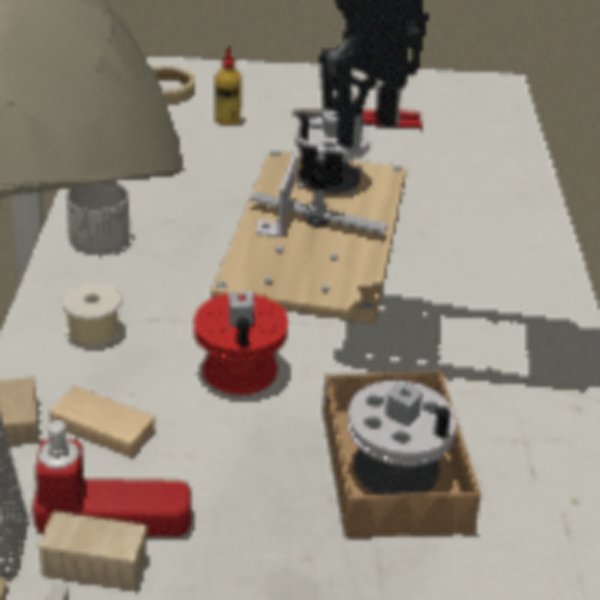

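View pics/t5.png

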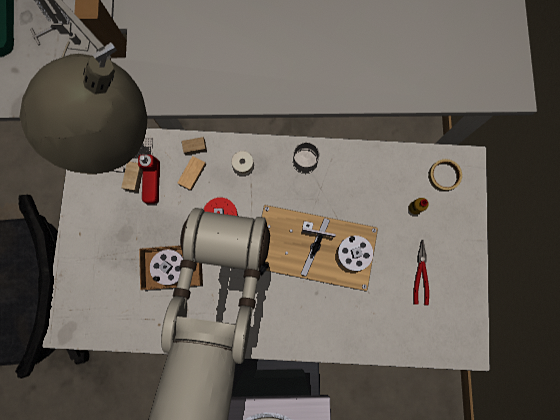

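The pulley stands level in the tray at (166,268), wheel face at about 62 mm. Next I'll close the latch again.

>>> play_rows(
  commands=[
    [-0.3, [0.128, -0.85, -0.1], 0.5],
    [-0.3, [0.128, -0.85, -0.2], 0.5],
    [-0.3, [0.128, -0.85, -0.28], 0.5],
    [-0.3, [0.128, -0.85, -0.28], 0.5],
    [-0.3, [0.128, -0.85, -0.28], 0.5],
    [-0.3, [0.128, -0.85, -0.28], 0.5],
    [-0.3, [0.128, -0.85, -0.28], 0.5],
    [-0.3, [0.128, -0.85, -0.28], 0.5],
  ],
)

```text
clock: 16.37
ee_pos: [528.5, -125.3, 159.5]
tcp_rot: [-0.0, 0.838, 0.546, 0.0]
force: [-0.1, 0.8, -0.3]
width: 30.1
```

```bash
python3 - <<'E'
from h import *
s=manip.sense(); q=s['tcp_rot'];print(s['ee_pos'],2*np.arctan2(q[2],q[1]),s['width'])
d=wr('c0'); W=cloud(d); m=(W[...,2]>100)&(W[...,2]<113)&(np.hypot(W[...,0]-528,W[...,1]+130)<30); m[280:]=0
q=W[m]; print(len(q),cv2.minAreaRect(q[:,:2].astype(np.float32)))
print(((np.array([528.5,-130,95.5])-s['ee_pos'])/200).round(3))
E
```

```text
[ 528.48427552 -125.25498884  159.54430497] 1.1541414478879002 30.137090031422403
866 ((528.0003051757812, -130.40394592285156), (9.945135116577148, 49.134803771972656), 65.4627685546875)
[ 0.    -0.024 -0.32 ]
```

View pics/c0.png

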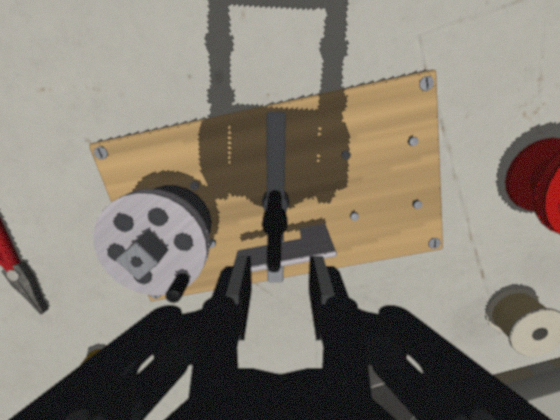

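>>> play_rows(
  commands=[
    [-0.3, [0, -0.024, -0.15], 0],
    [-0.3, [0, -0.024, -0.25], 0],
    [-0.3, [0, -0.024, -0.32], 0],
    [-0.3, [0, -0.024, -0.32], 0],
    [-1, [0, -0.024, -0.32], 0],
    [-1, [0, -0.024, -0.32], 0],
    [-1, [0, -0.024, -0.32], 0],
    [-1, [0, -0.024, -0.32], 0],
  ],
  force=30,
)

```text
clock: 17.08
ee_pos: [529.2, -130.3, 96.6]
tcp_rot: [-0.0, 0.838, 0.545, 0.002]
force: [2.4, 5.6, -2.3]
width: 9.4
```

>>> play_rows(
  commands=[
    [-1, [0, 0, 0], -0.2],
    [-1, [0, 0, 0], -0.4],
    [-1, [0, 0, 0], -0.6],
    [-1, [0, 0, 0], -0.8],
    [-1, [0, 0, 0], -1],
    [-1, [0, 0, 0], -1],
  ],
)

```text
clock: 17.58
ee_pos: [529.1, -130.4, 96.6]
tcp_rot: [-0.0, 0.948, 0.319, 0.001]
force: [1.7, 5.7, -2.6]
width: 9.5
```

>>> play_rows(
  commands=[
    [-1, [0, 0, 0], -0.2],
    [-1, [0, 0, 0], -0.4],
    [-1, [0, 0, 0], -0.6],
    [-1, [0, 0, 0], -0.8],
    [-1, [0, 0, 0], -1],
    [-1, [0, 0, 0], -1],
  ],
)

```text
clock: 18.08
ee_pos: [528.9, -130.4, 96.5]
tcp_rot: [-0.001, 0.997, 0.074, 0.001]
force: [1.2, 5.8, -1.9]
width: 8.9
```

>>> play_rows(
  commands=[
    [-1, [0, 0, 0], -0.2],
    [-1, [0, 0, 0], -0.4],
    [-1, [0, 0, 0], -0.6],
    [-1, [0, 0, 0], -0.67],
    [-1, [0, 0, 0], -0.67],
    [-1, [0, 0, 0], -0.67],
  ],
)

```text
clock: 18.58
ee_pos: [528.9, -130.4, 96.5]
tcp_rot: [-0.001, 0.996, -0.091, 0.001]
force: [0.5, 5.2, -1.7]
width: 9.1
```

>>> play_rows(
  commands=[
    [-0.3, [0, 0, 0], 0],
    [-0.3, [0, 0, 0], 0],
    [-0.3, [0, 0, 0], 0],
    [-0.3, [0, 0, 0.2], 0],
    [-0.3, [0, 0, 0.4], 0],
    [-0.3, [0, 0, 0.6], 0],
    [-0.3, [-0.2, 0.2, 0.8], 0],
    [-0.3, [-0.4, 0.6, 0.8], 0],
    [-0.3, [-0.5, 0.8, 0.8], 0],
    [-0.3, [-0.6, 1, 0.8], 0],
    [-0.3, [-0.6, 1, 0.8], 0],
    [-0.3, [-0.6, 1, 0.8], 0],
  ],
)

```text
clock: 19.58
ee_pos: [406.9, 69.6, 256.1]
tcp_rot: [-0.0, 0.996, -0.091, 0.001]
force: [1.0, -0.1, 0.0]
width: 30.0
```

```bash
python3 - <<'E'
from h import *
s=manip.sense(); print(s['clock'],s['ee_pos'],s['force'])
d=grab('top','f0'); crop(d,120,400,195,300,2.8,'f0c'); e=grab('side','f1'); crop(e,200,400,150,350,3,'f1c'); W=cloud(d)
m=(W[...,2]>103)&(W[...,2]<113)&(np.hypot(W[...,0]-528,W[...,1]+130)<30); q=W[m]; print(len(q),cv2.minAreaRect(q[:,:2].astype(np.float32)) if len(q) else '')
m=(abs(W[...,2]-75)<4)&(np.hypot(W[...,0]-507,W[...,1]+228)<55)
q=W[m]; print(cv2.minEnclosingCircle(q[:,:2].astype(np.float32)))
E
```

```text
19.5833 [406.9025759  69.5882026 256.1314056] [ 1.04733382 -0.13607461  0.00948382]
62 ((527.6791381835938, -128.58262634277344), (47.09095001220703, 9.987458229064941), 80.33617401123047)
((506.68572998046875, -226.9514617919922), 44.14926528930664)
```

View pics/f0c.png

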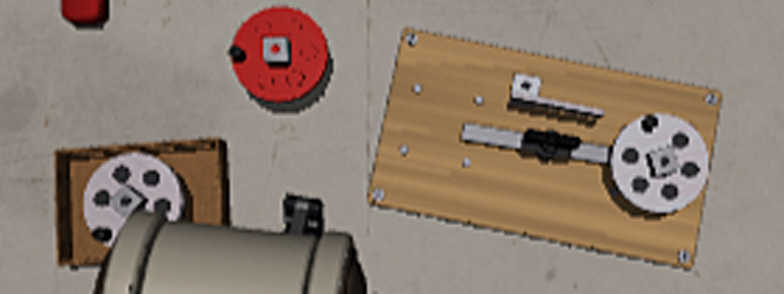

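View pics/f1c.png

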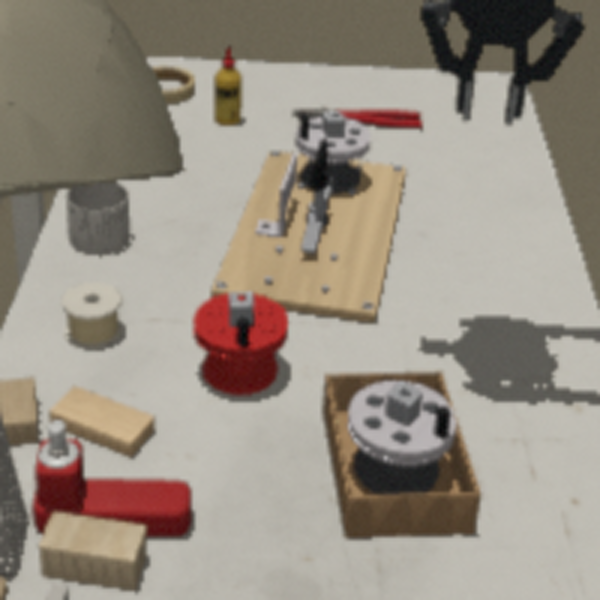

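```bash
python3 - <<'E'
from h import *
print(order.hand_in())
E
```

```text
the job is handed in; nothing more can be done
None
```

The job is done and handed in at about 19.6 s of the 72 s; handing in reports no verdict.

- **Test:** With the latch shut, I spun both wheels by their pegs. The left pulley (+y end) turned about 1.2 rad and stopped at once. The right one kept turning in frame after frame, so the left one binds.
- **Moves:** I turned the latch about 1.36 rad open. I lifted the left pulley by its hub, stood it in the tray and released it. Then I turned the latch shut again.
- **Pulleys:** The binding pulley stands level, about 4 mm from the tray's centre. The free one stands within about 1 mm of its place on the board.
- **Latch and guard:** By the gripper's turn, the latch is about 0.03 rad from shut. The wrist force stayed under about 9 N at the end of every move near the guard, and the guard was not seen to move.
- **Bench:** The bottle, tin, pliers and spool look unmoved by eye in the pictures, and the arm stands clear of everything.
- **Disagreements:**
  - Before I opened the latch, its blade measured about 3° off the board's direction, and about 2° off at the end. I took both as noise.
  - One reading of the left peg's direction was about 0.2 rad off because I picked the wrong pixel. I used the hub's square and the earlier reading instead.

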